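Turn the mast to its mark and snap the cover over it

ROBOT

A 6-joint arm with a two-finger parallel gripper is mounted at the origin on the work surface. World frame = base frame: x ahead of the robot, y to its left, z up, the work surface at z = 0. Lengths are in m, angles in degrees, forces in N, time in s.
With the tool pointing down it reaches from about 0.4 to 0.825 m from the base axis. Payload 7 kg.
Tool frame: the origin (TCP) lies between the finger pads, 19 mm behind the fingertips; this is the grasp point; z points along the fingers, y is the direction in which the jaws open and shut (so a half turn about z gives the same grasp; the last joint's range is limited). The gripper opens to 88 mm and grips with 3 to 60 N. Pads are 19 mm wide; open, the fingers measure 130 mm over their backs; the gripper's body (78 mm by 193 mm) begins 47 mm behind the grasp point.
Start: joints at [88.528, 20.546, 0.682, 0, -70.136, -16.507], TCP at [0.208, 0.642, 0.245] pointing down, gripper open.
Joint ranges: [-176.03, 176.03], [-82.01, 121.73], [-58.28, 71.71], [-173.87, 95.51], [-174.79, -0.11], [-173.66, 173.66]. Speed limits (degrees/s): [136.94, 136.94, 172.46, 180, 180, 180].

INTERFACE

Orientations are given as [roll, pitch, yaw] about the fixed x, y, z axes, in that order (R = Rz(yaw) Ry(pitch) Rx(roll)).
In Python, from plant import ctrl gives the robot as it stands.
- The arm moves only by the tool jog_arm, never from a script. Its argument "commands" is a list of rows, each an object of numbers: "x", "y", "z": the shift along the tool's x, y, z in cm; "roll": the turn about the tool's z in rad. In form: [{"x": .., "y": .., "z": .., "roll": ..}, ...]. A call has 1 to 12 rows; each row shifts and turns the commanded pose from where the row before left it, along the tool's axes as they then stand; what a row does not reach is not made up. A row lasts 1/10 s, in which the tool goes at most 50 mm and 8.59 degrees, less where a joint would pass 70% of its speed; a pose out of reach is approached as far as the arm can. A call is refused whole if a number of a shift passes 5 or a number of a turn 0.15, either way. A call with a gripper value outside its range is refused whole. "gripper" is the finger opening in cm, from 0 to 8.76, set as the call begins (left out, the last holds). The fingers move at their own pace and stop on an object; the grip force is fixed at half the most. Time passes only in rows, so rows that do not move let the fingers close. It gives the time, the measured TCP pose, the force and the opening at its end, in the units of the state.
- ctrl.get_obs(): the state, without advancing time (a new reading comes with each control period).
- ctrl.snapshot(name): name is "side" or "top"; returns a dict with "image" (400x640x3 uint8, red, green, blue), "mtx" (3x3 intrinsics, pixels), "position" and "orientation" of the camera in the world. Camera axes: x right, y up, looking along -z (the intrinsics and any distortion apply to the point x, -y, -z); pixel columns grow to the right and rows downward; lengths in m; the calibration is good to about 2 mm. A picture is of the moment at which its call begins. There is no depth.
- ctrl.close_job(): hands the job in, once; it reports no verdict.
Trained networks look in the newest picture that a camera, given by its name, has taken for a name from the list of things; names that differ only in an ending like _2 or _b are one class to them, and where a whole thing is asked for, a point or a joint stands for the part that bears it (a point fixed in the world has none). Each returns a list of dicts, best first, with "confidence" (0 to 1); they miss things now and then, are a little off and sometimes report something else, mostly with a low value. They report only what shows in the picture. A call takes as long as a camera call.
- ctrl.search_frame(camera, query): "position" ([column, row] as shares, 0 to 1, of the picture: columns of its width, rows of its height, amid what is visible of it).
- ctrl.regions_of(camera, query): "mask" (400x640 bool, what is visible of it) and "position" ([column, row] as shares, 0 to 1, of the picture: columns of its width, rows of its height, amid what is visible of it).
The state is a dict: "clock": time; "joint_pos": joint angles; "qvel": joint speeds; "tau": joint torques, N m; "tool_pos": TCP position; "orientation": TCP orientation; "force": force on the tool from outside, world axes, zero at the start; "moment": the same for the moment, N m; "opening": finger opening in m.
Only numpy, scipy, OpenCV 4.12 (cv2) and the standard library are available. Lean on these libraries where they do the work, as an engineer would, in place of code of your own. Each camera call takes 0.05 s, during which the arm holds its last target.

TASK

Turn the cedar mast in the sloping rigging stand until the brass pin on its collar points straight along the red line uphill. Then press the hinged clear cover down over the pin until the catch snaps and holds it fully shut, and let go. Leave the other things on the desk where they are.

Things in the scene. Friction and masses are not known exactly. Their poses are not given: they have to be found in the camera images.
- stand: fixed wooden rigging stand; its top slopes at 35 degrees, falling to the stand's -x and rising to +x (uphill). Base x -65 to +125, y -60 to +60 mm; brass parts reach 142 mm, the mast's top 192 mm above the desk. Origin on the desk, 62 mm below the point where the mast's axis meets the slope
- mast_head (a point): TCP place for gripping the cedar mast: on its axis, 135 mm out from the slope. z = mast axis, out of the slope (35 degrees from vertical, leaning to the stand's -x); x points as the pin does. Head 22 x 22 mm square (sides along x and y), 100 to 150 mm out from the slope. The mast turns both ways about z, more than a whole turn, against 0.12 N m of friction and stays where it is left
- pin_tip (a point): outer end of the brass pin (10 mm thick) that sticks out from the mast's brass collar (56 mm across, 18 mm high): 62 mm from the mast's axis, 10 mm above the slope; turns with the mast, which is round, 24 mm, between collar and square head
- index_mark (a point): fixed point over the red line (7 mm wide, straight uphill on the slope, under the cover) where pin_tip lies when the pin points exactly along the line: 62 mm uphill of the mast's axis, 10 mm above the slope
- cover_hinge (a point): middle of the cover's hinge line (along the stand's y), 105 mm uphill of the mast's axis, 20 mm above the slope. Between it and the mast stand two brass catch posts, 38 mm either side of the red line, 75 mm uphill of the mast's axis, 38 mm high off the slope, each with a sprung steel ball
- cover (a joint): angle of the clear cover (rad): 0 = fully shut, parallel to the slope over the pin; grows as its free end swings up and uphill, to 1.65. A weak spring lifts it back to 1.3 or more unless the catch holds it. Between 0.45 and 0.2 two sprung balls resist knobs on its edges: press with about 6 to 12 N at cover_press until they snap over; then it stays at 0
- cover_press (a point): place to press on the cover's outer face, on its midline, 57 mm from the hinge line along the cover and 5 mm out; z stands out of the face. Clear plate 67 mm long, 36 wide, 5 thick, brass free edge; below it two brass cheeks 22 mm apart reach 16 mm down and straddle the pin (off the mark they land on it and the cover cannot shut).
- bottle: clear bulbous whisky bottle (98 mm thick) lying along its x on a wooden cradle, 205 mm long, 115 mm high; origin under the middle. Bystander
- sea_base: painted sea base of grey clay, 150 x 75 x 19 mm; origin under the middle. Bystander
- ship_wheel: brass ship's wheel lying flat, 108 mm across, 12 mm high; origin under the hub. Bystander
- pliers: long-nosed pliers with red handles lying along x, 180 mm long, 60 mm wide, 12 mm high; origin under the middle. Bystander
- spare_mast: spare square cedar blank, 180 x 18 x 18 mm along x; origin under the middle. Bystander
- varnish_jar: amber jar, 42 mm across, 50 mm high; origin under the middle. Bystander
- paint_jar: blue paint jar, 40 mm across, 45 mm high; origin under the middle. Bystander

How it is judged:
By the outcome, as a careful person would: the job done as asked, in the order asked, and still so for the second after the job is handed in, with the robot touching nothing.
It also fails if it takes over 56 s, if anything falls off the work surface, if the arm or the gripper's body presses on something with over 40 N, if the wrist force passes 120 N, or if a joint passes its speed limit or range.

## Working session

There is one attempt and no reset: what is moved stays moved. The work goes in short steps, Python scripts to look and compute and a tool call to move; the robot and the scene stay as the last step left them, time stands still between calls to the robot, and variables do not carry over. Pictures are saved under pics/ and viewed, and the job is handed in when it is done.

Besides the shell and the picture viewer there is one more tool, called as a command line: name --argument value ..., lists and objects as JSON in quotes. jog_arm: Moves the arm, as the interface text tells. Its arguments: {"type":"object","properties":{"commands":{"type":"array"},"gripper":{"type":"number"}},"required":["commands"]}

```bash
ls; mkdir -p pics
python3 - <<'E'
from plant import ctrl
import cv2,json
o=ctrl.get_obs(); print(o)
for n in("side","top"):
    s=ctrl.snapshot(n); cv2.imwrite(f"pics/{n}0.png",s["image"][:,:,::-1]); print(n,s["mtx"],s["position"],s["orientation"],[k for k in s])
    for q in("stand","mast_head","pin_tip","cover_press","cover_hinge","index_mark"):
        try: print(q,[(round(d["confidence"],2),[round(d["position"][0]*640,1),round(d["position"][1]*400,1)]) for d in ctrl.search_frame(n,q)])
        except Exception as e: print(q,e)
E
```

```text
pics
{'clock': 0.0, 'joint_pos': array([ 8.85283062e+01,  2.05911425e+01,  6.35529114e-01, -2.24184168e-02,
       -7.01358721e+01, -1.65067588e+01]), 'qvel': array([-0.05697105,  0.03828227, -0.09008265,  0.03150676, -0.06113707,
       -0.00506747]), 'tau': array([-1.92182000e-03, -5.82713342e+01,  2.93054974e+01,  6.99724361e+00,
        6.81298159e-03, -1.70704088e-04]), 'tool_pos': array([0.20821499, 0.64160991, 0.24443207]), 'orientation': array([ 1.79906296e+02, -5.79013838e-03, -1.79860823e+01]), 'force': array([0.45449984, 0.3521533 , 0.52133941]), 'moment': array([ 0.01126578,  0.01897515, -0.03816878]), 'opening': 0.08780851366496067}
side [[491.95448354   0.         324.17035092]
 [  0.         491.95448354 197.52255719]
 [  0.           0.           1.        ]] [ 0.47746779 -1.20015393  0.84597175] [59.54568012 -1.23147689 -5.15724578] ['image', 'mtx', 'position', 'orientation']
stand [(0.63, [306.8, 232.1]), (0.59, [346.7, 251.5]), (0.39, [382.3, 251.7])]
mast_head [(0.78, [295.3, 224.4]), (0.43, [251.9, 250.5])]
pin_tip [(0.68, [294.7, 230.6])]
cover_press [(0.62, [310.1, 196.5]), (0.17, [307.4, 232.3])]
cover_hinge [(0.68, [309.1, 233.9])]
index_mark [(0.62, [309.5, 233.2]), (0.18, [251.9, 252.3])]
top [[395.89847326   0.         317.71487863]
 [  0.         395.89847326 199.9390605 ]
 [  0.           0.           1.        ]] [ 0.49009299 -0.01171376  1.50894743] [  3.86778429  -0.1515317  -88.66973421] ['image', 'mtx', 'position', 'orientation']
stand [(0.66, [330.0, 209.2]), (0.55, [234.4, 166.9])]
mast_head [(0.54, [345.2, 219.7])]
pin_tip [(0.69, [338.5, 219.7]), (0.44, [183.6, 221.2])]
cover_press [(0.62, [325.9, 205.2]), (0.6, [343.0, 219.8])]
cover_hinge [(0.94, [330.2, 211.9])]
index_mark [(0.75, [329.9, 212.4])]
```

Run:
```python
import cv2
a=cv2.imread("pics/side0.png");cv2.imwrite("pics/side0c.png",cv2.resize(a[160:300,220:400],None,fx=4.2,fy=4.2,interpolation=cv2.INTER_CUBIC))
a=cv2.imread("pics/top0.png");cv2.imwrite("pics/top0c.png",cv2.resize(a[150:270,260:420],None,fx=5,fy=5,interpolation=cv2.INTER_CUBIC))
```

```text
(no output)
```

View pics/side0.png

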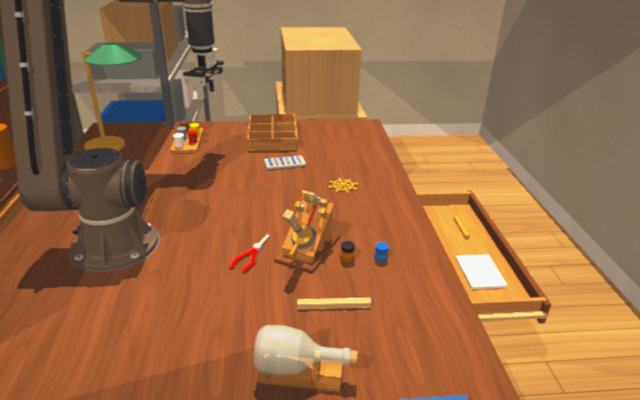

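View pics/top0.png

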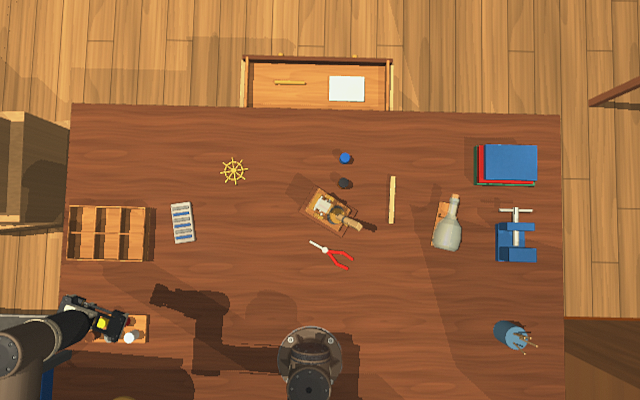

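```bash
echo
```

```text
(no output)
```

View pics/side0c.png

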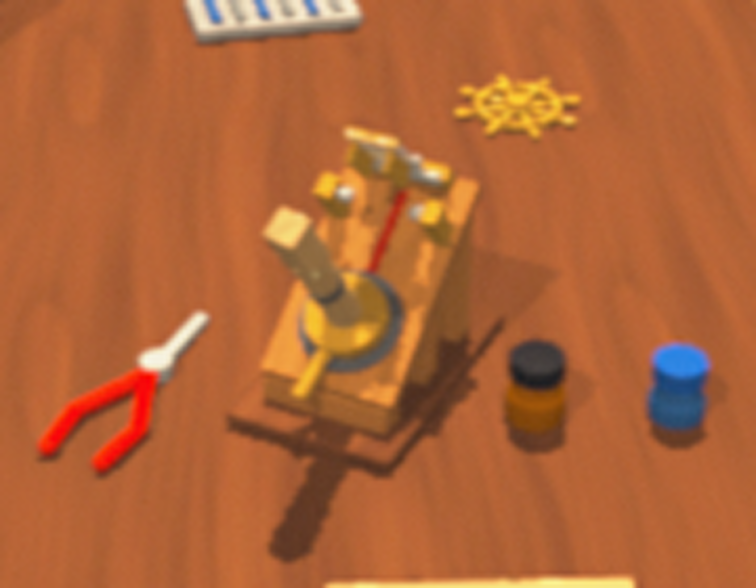

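View pics/top0c.png

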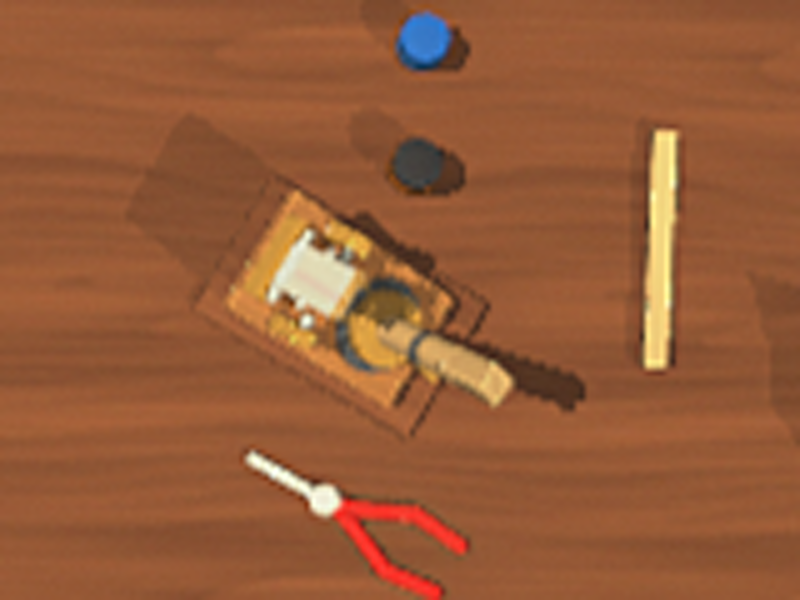

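```bash
cat > h.py <<'E'
import numpy as np, cv2
from scipy.spatial.transform import Rotation as R
from scipy.optimize import least_squares
CAM={"side":(np.array([[491.954,0,324.170],[0,491.954,197.5226],[0,0,1]]),np.array([0.47746779,-1.20015393,0.84597175]),[59.54568012,-1.23147689,-5.15724578]),
"top":(np.array([[395.898,0,317.7149],[0,395.898,199.939],[0,0,1]]),np.array([0.49009299,-0.01171376,1.50894743]),[3.86778429,-0.1515317,-88.66973421])}
def proj(c,P):
    K,p,o=CAM[c]; q=(np.atleast_2d(P)-p)@R.from_euler("xyz",o,degrees=True).as_matrix()
    q=q*[1,-1,-1]; q=q@K.T; return q[:,:2]/q[:,2:]
s,c=np.sin(np.radians(35)),np.cos(np.radians(35))
def S(u,y,n): return np.array([c*u-s*n,y,.062+s*u+c*n])   # slope coords -> stand
def W(pose,P):
    x,y,a=pose; P=np.atleast_2d(P); return np.c_[x+np.cos(a)*P[:,0]-np.sin(a)*P[:,1], y+np.sin(a)*P[:,0]+np.cos(a)*P[:,1],P[:,2]]
def draw(pose,psi,theta,cam,img,box,f,out):
    x0,y0,x1,y1=box; im=cv2.resize(img[y0:y1,x0:x1],None,fx=f,fy=f,interpolation=cv2.INTER_CUBIC)
    def L(pts,col):
        p=(proj(cam,W(pose,np.array(pts)))-[x0,y0]+.5)*f
        cv2.polylines(im,[np.int32(p)],False,col,1,cv2.LINE_AA)
    L([[-.065,-.06,0],[.125,-.06,0],[.125,.06,0],[-.065,.06,0],[-.065,-.06,0]],(255,255,0))
    L([S(0,0,0),S(0,0,.15)],(255,0,255)); L([S(.03,0,0),S(.1,0,0)],(0,255,0))
    L([S(0,0,.01),S(.062*np.cos(psi),.062*np.sin(psi),.01)],(0,255,255))
    t=np.linspace(0,6.3,40); L([S(.028*np.cos(a),.028*np.sin(a),.018) for a in t],(255,0,0))
    for y in(-.038,.038): L([S(.075,y,0),S(.075,y,.038)],(255,255,255))
    k=[(np.cos(psi+a)*.0156,np.sin(psi+a)*.0156) for a in np.pi/4*np.array([1,3,5,7,1])]; L([S(a,b,.15) for a,b in k],(0,0,255))
    C=[S(.105-l*np.cos(theta)+.0*1,y,.02+l*np.sin(theta)) for l,y in((0,-.018),(.067,-.018),(.067,.018),(0,.018),(0,-.018))]; L(C,(0,128,255))
    cv2.imwrite(out,im)
E
cat > fit.py <<'E'
from h import *
obs=[("top",[-.065,.06,0],(342,237.6)),]
# corners: uphill dir is +y,+x; resolve by initial guess below
top=lambda a,b:(a/5+260-.5,b/5+150-.5); side=lambda a,b:(a/4.2+220-.5,b/4.2+160-.5)
obs=[("top",[.125,.06,0],top(195,305)),("top",[.125,-.06,0],top(272,178)),("top",[-.065,-.06,0],top(490,300)),("top",[-.065,.06,0],top(410,438)),
("side",[-.065,.06,0],side(228,420)),("side",[-.065,-.06,0],side(390,470)),
("side",S(0,0,.15),side(288,229)),("top",S(0,0,.15),top(495,384)),
("top",S(0,0,.018),top(383,322)),("side",S(0,0,.018),side(348,312))]
def res(p):return np.concatenate([proj(c_,W(p,P))[0]-q for c_,P,q in obs])
r=least_squares(res,[.5,-.03,1.0],loss="soft_l1"); print(r.x,np.degrees(r.x[2])); print(r.fun.reshape(-1,2).round(1))
pose=r.x
def pr(v): return proj("side",W(pose,S(.062*np.cos(v[0]),.062*np.sin(v[0]),.01)))[0]-side(303,390)
best=min((np.linalg.norm(pr([a])),a) for a in np.linspace(0,6.28,629)); print(best,np.degrees(best[1]))
for t in (1.4,):
  for n,b,f in(("side",(220,160,400,300),4.2),("top",(260,150,420,270),5)):
    draw(pose,best[1],t,n,cv2.imread(f"pics/{n}0.png"),b,f,f"pics/{n}_fit.png")
E
python3 fit.py
```

```text
[ 0.53844032 -0.07738265  1.0509571 ] 60.21540610247246
[[-0.5  0.4]
 [ 0.4 -1. ]
 [-0.6  0.2]
 [-0.8 -0.3]
 [-0.   0.9]
 [ 0.3  1.1]
 [ 0.2 -1.2]
 [ 0.2 -0.3]
 [ 1.5  1.3]
 [-0.4 -0.8]]
(np.float64(1.0228034220531792), np.float64(2.98)) 170.74142294898533
```

View pics/side_fit.png

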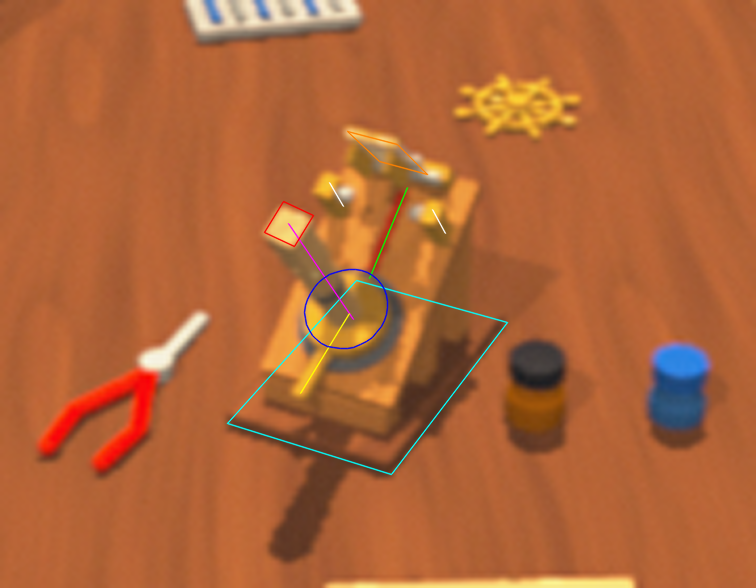

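View pics/top_fit.png

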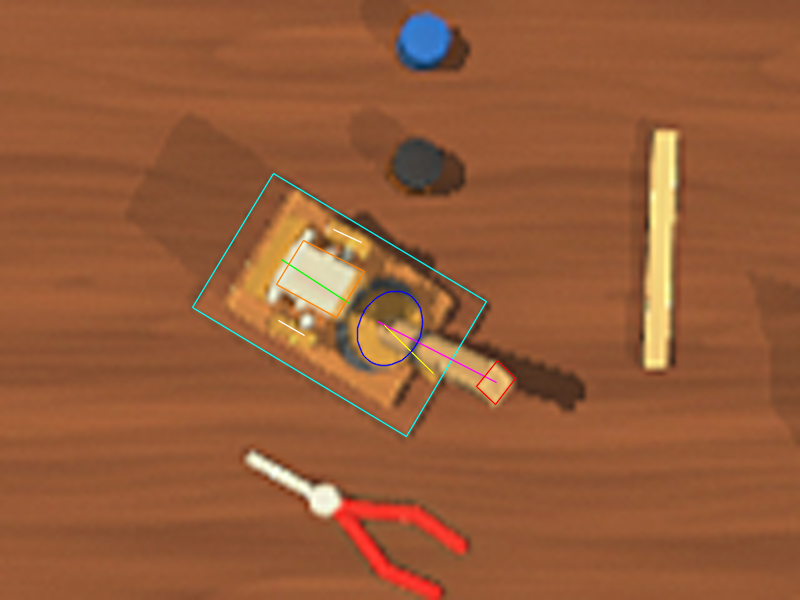

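```bash
cat >> h.py <<'E'
POSE=np.array([0.53844,-0.07738,1.05096])
def delta(o,target,yaw=None):
    M=R.from_euler("xyz",o["orientation"],degrees=True).as_matrix(); d=M.T@(np.array(target)-o["tool_pos"])*100
    print("tool-frame cm",d.round(2),"roll for yaw",None if yaw is None else round(-np.radians(yaw-o["orientation"][2]),3))
E
python3 - <<'E'
from h import *
from plant import ctrl
o=ctrl.get_obs()
t=W(POSE,S(0,0,.128))[0]; print(t); delta(o,t+[0,0,.1],51)
E
```

```text
[ 0.50197059 -0.14109933  0.16685146]
tool-frame cm [52.1  65.42 -2.15] roll for yaw -1.204
```

jog_arm --commands '[{"x":1.5,"y":1.8,"z":-0.5},{"x":2.9,"y":3.65,"z":-0.6},{"x":2.9,"y":3.65,"z":-0.5},{"x":2.9,"y":3.65,"z":-0.5},{"x":2.9,"y":3.65},{"x":2.9,"y":3.65},{"x":2.9,"y":3.65},{"x":2.9,"y":3.65},{"x":2.9,"y":3.65},{"x":2.9,"y":3.65},{"x":2.9,"y":3.65},{"x":2.9,"y":3.65}]'

```text
validation failed for argument at $.co...
```

jog_arm --commands '[{"x":2.9,"y":3.65},{"x":2.9,"y":3.65},{"x":2.9,"y":3.65},{"x":2.9,"y":3.65},{"x":2.9,"y":3.65},{"x":2.9,"y":3.65}]'

```text
validation failed for argument at $.co...
```

jog_arm --commands '[{"roll":-0.15},{"roll":-0.15},{"roll":-0.15},{"roll":-0.15},{"roll":-0.15},{"roll":-0.15},{"roll":-0.15},{"roll":-0.15},{}]'

```text
validation failed for argument at $.co...
```

Run:
```python
from h import *
from plant import ctrl
o=ctrl.get_obs(); print(o["joint_pos"].round(1),o["orientation"].round(2),o["force"].round(2))
t=W(POSE,S(0,0,.128))[0]; delta(o,t,51)
for n,b,f in(("side",(220,100,400,300),3),("top",(260,150,420,270),5)):
    draw(POSE,2.98,1.4,n,ctrl.snapshot(n)["image"][:,:,::-1].copy(),b,f,f"pics/{n}1.png")
```

```text
[ 88.5  20.5   0.7   0.  -70.1 -16.5] [-180.     -0.    -17.98] [-0.25  0.02 -0.64]
tool-frame cm [52.1  65.42  7.85] roll for yaw -1.204
```

View pics/side1.png

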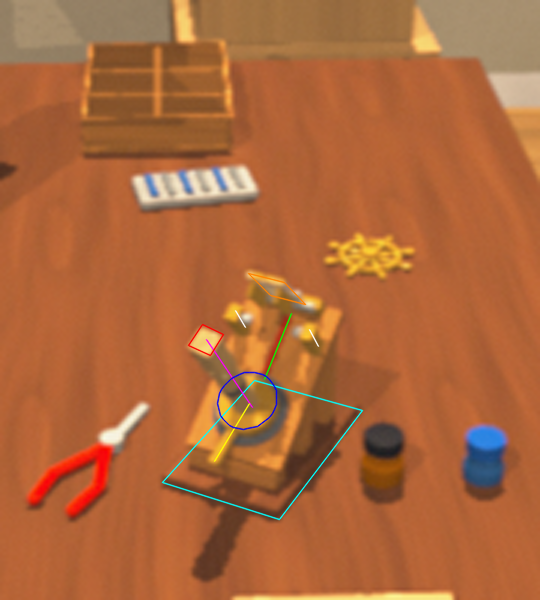

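The calls were refused, so nothing moved. The picture still shows the stand as before, with the mast head at about (205,340) in the crop. I'll put all four fields in every row.

jog_arm --commands '[{"x":1.5,"y":1.8,"z":-0.5,"roll":0},{"x":2.9,"y":3.65,"z":-0.6,"roll":0},{"x":2.9,"y":3.65,"z":-0.5,"roll":0},{"x":2.9,"y":3.65,"z":-0.5,"roll":0},{"x":2.9,"y":3.65,"z":0,"roll":0},{"x":2.9,"y":3.65,"z":0,"roll":0},{"x":2.9,"y":3.65,"z":0,"roll":0},{"x":2.9,"y":3.65,"z":0,"roll":0},{"x":2.9,"y":3.65,"z":0,"roll":0},{"x":2.9,"y":3.65,"z":0,"roll":0},{"x":2.9,"y":3.65,"z":0,"roll":0},{"x":2.9,"y":3.65,"z":0,"roll":0}]'

```text
clock: 2.0
tool_pos: [0.3968, 0.1382, 0.2669]
orientation: [-179.9, -0.0, -17.9]
force: [0.0, 2.1, -0.2]
opening: 0.088
```

jog_arm --commands '[{"x":2.9,"y":3.65,"z":0,"roll":0},{"x":2.9,"y":3.65,"z":0,"roll":0},{"x":2.9,"y":3.65,"z":0,"roll":0},{"x":2.9,"y":3.65,"z":0,"roll":0},{"x":2.9,"y":3.65,"z":0,"roll":0},{"x":2.9,"y":3.65,"z":0,"roll":0},{"x":0,"y":0,"z":0,"roll":0}]'

```text
clock: 2.7
tool_pos: [0.4953, -0.1265, 0.2658]
orientation: [179.9, 0.0, -18.3]
force: [-0.2, -0.4, -0.8]
opening: 0.0873
```

jog_arm --commands '[{"x":0,"y":0,"z":0,"roll":-0.15},{"x":0,"y":0,"z":0,"roll":-0.15},{"x":0,"y":0,"z":0,"roll":-0.15},{"x":0,"y":0,"z":0,"roll":-0.15},{"x":0,"y":0,"z":0,"roll":-0.15},{"x":0,"y":0,"z":0,"roll":-0.15},{"x":0,"y":0,"z":0,"roll":-0.15},{"x":0,"y":0,"z":0,"roll":-0.15},{"x":0,"y":0,"z":0,"roll":0}]'

```text
clock: 3.6
tool_pos: [0.4944, -0.1218, 0.2665]
orientation: [180.0, -0.0, 50.9]
force: [-0.0, 0.1, -0.2]
opening: 0.0873
```

Run:
```python
from h import *
from plant import ctrl
o=ctrl.get_obs(); print(o["clock"],o["joint_pos"].round(1),o["tool_pos"],o["orientation"].round(2),o["force"].round(2))
t=W(POSE,S(0,0,.128))[0]; delta(o,t,51)
for n,b,f in(("side",(220,100,400,300),3),("top",(260,150,420,270),5)):
    draw(POSE,2.98,1.4,n,ctrl.snapshot(n)["image"][:,:,::-1].copy(),b,f,f"pics/{n}2.png")
```

```text
3.6 [  8.3   4.  -18.   -0.  -68.  132.6] [ 0.49438273 -0.12175587  0.26654039] [ 1.7999e+02 -2.0000e-02  5.0930e+01] [-0.04  0.15 -0.17]
tool-frame cm [-1.03  1.81  9.97] roll for yaw -0.001
```

View pics/side2.png

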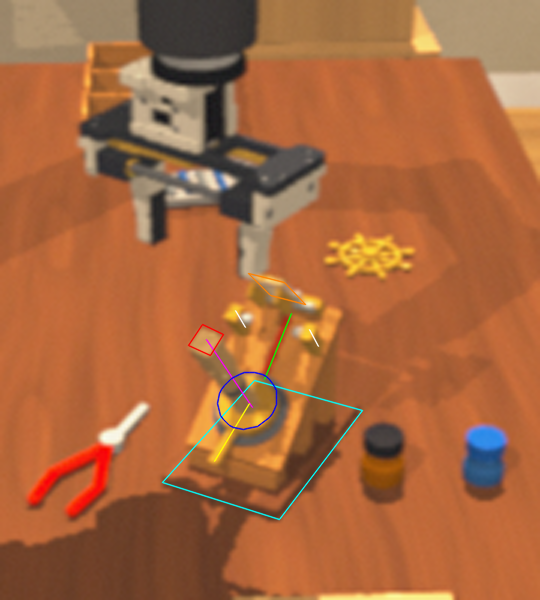

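The gripper (fingers at about (150,230) and (253,250)) is open and clear above the mast head. Now I'll go over it and down.

jog_arm --commands '[{"x":-1.0,"y":1.8,"z":0,"roll":0},{"x":0,"y":0,"z":2,"roll":0},{"x":0,"y":0,"z":2,"roll":0},{"x":0,"y":0,"z":2,"roll":0},{"x":0,"y":0,"z":2,"roll":0},{"x":0,"y":0,"z":2,"roll":0},{"x":0,"y":0,"z":0,"roll":0}]'

```text
clock: 4.4
tool_pos: [0.5004, -0.1411, 0.164]
orientation: [-179.8, 0.2, 50.6]
force: [-0.1, 0.5, 0.1]
opening: 0.0873
```

Run:
```python
from h import *
from plant import ctrl
o=ctrl.get_obs(); print(o["clock"],o["joint_pos"].round(1),o["tool_pos"],o["orientation"].round(2),o["force"].round(2))
t=W(POSE,S(0,0,.128))[0]; delta(o,t,51)
for n,b,f in(("side",(220,100,400,300),3),("top",(260,150,420,270),5)):
    draw(POSE,2.98,1.4,n,ctrl.snapshot(n)["image"][:,:,::-1].copy(),b,f,f"pics/{n}3.png")
```

```text
4.4 [  5.9  10.2 -25.1  -0.  -55.  134.7] [ 0.50036684 -0.1410907   0.16396881] [-1.7978e+02  1.6000e-01  5.0560e+01] [-0.11  0.51  0.14]
tool-frame cm [ 0.1   0.12 -0.29] roll for yaw -0.008
```

View pics/side3.png

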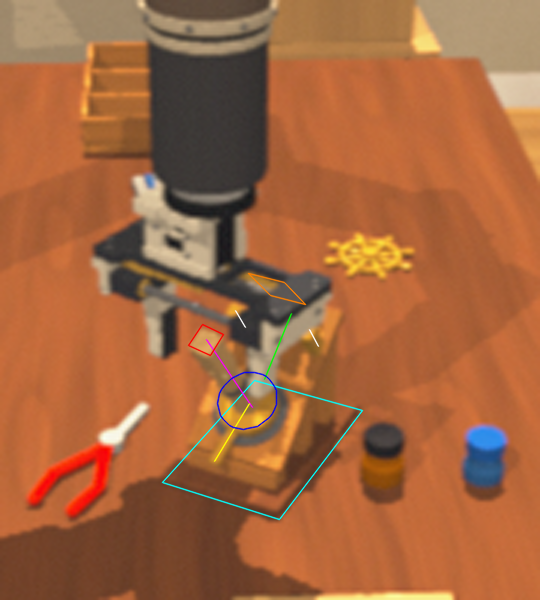

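The jaws straddle the head at about (205,340), with a finger on each side at x of about 160 and 270. Closing.

jog_arm --commands '[{"x":0,"y":0.1,"z":-0.2,"roll":0},{"x":0,"y":0,"z":0,"roll":0},{"x":0,"y":0,"z":0,"roll":0},{"x":0,"y":0,"z":0,"roll":0},{"x":0,"y":0,"z":0,"roll":0},{"x":0,"y":0,"z":0,"roll":0},{"x":0,"y":0,"z":0,"roll":0},{"x":0,"y":0,"z":0,"roll":0}]' --gripper 1.0

```text
clock: 5.3
tool_pos: [0.5028, -0.1419, 0.1683]
orientation: [-180.0, 0.0, 50.8]
force: [-0.1, 0.2, 0.1]
opening: 0.0292
```

jog_arm --commands '[{"x":0,"y":0,"z":0,"roll":0},{"x":0,"y":0,"z":0,"roll":0},{"x":0,"y":0,"z":0,"roll":0}]'

```text
clock: 5.6
tool_pos: [0.5023, -0.1417, 0.1682]
orientation: [-179.9, 0.0, 50.8]
force: [-2.5, 3.1, 1.5]
opening: 0.0246
```

jog_arm --commands '[{"x":0,"y":0,"z":0,"roll":0.1},{"x":0,"y":0,"z":0,"roll":0.1},{"x":0,"y":0,"z":0,"roll":0.1},{"x":0,"y":0,"z":0,"roll":0.1}]'

```text
clock: 6.0
tool_pos: [0.501, -0.1429, 0.1685]
orientation: [-180.0, 0.3, 27.7]
force: [-7.7, -4.7, 12.2]
opening: 0.032
```

```bash
cat > look.py <<'E'
import sys
from h import *
from plant import ctrl
k,psi,th=sys.argv[1],np.radians(float(sys.argv[2])),float(sys.argv[3])
o=ctrl.get_obs(); print(o["clock"],o["joint_pos"].round(1),o["tool_pos"].round(4),o["orientation"].round(2),o["force"].round(2),o["moment"].round(2),o["opening"])
delta(o,W(POSE,S(0,0,.128))[0])
a=[]
for n in("side","top"):
    im=ctrl.snapshot(n)["image"][:,:,::-1].copy(); cv2.imwrite(f"pics/raw_{n}{k}.png",im)
    draw(POSE,psi,th,n,im,(260,170,360,290) if n=="side" else (290,170,390,270),5 if n=="side" else 6,f"pics/{n}{k}.png")
    a.append(cv2.resize(cv2.imread(f"pics/{n}{k}.png") if 1 else im,(400,480 if n=="side" else 400)))
r=[cv2.resize(cv2.imread(f"pics/raw_side{k}.png")[170:290,260:360],(400,480),interpolation=cv2.INTER_CUBIC)]
cv2.imwrite(f"pics/both{k}.png",np.hstack([a[0],r[0]]))
E
python3 look.py 4 145 1.4
```

```text
6.0 [ 5.700e+00  1.000e+01 -2.470e+01  1.000e-01 -5.560e+01  1.119e+02] [ 0.501  -0.1429  0.1685] [-179.99    0.27   27.73] [-7.67 -4.68 12.19] [-0.42  4.2   1.33] 0.03204877447686345
tool-frame cm [ 0.17 -0.11  0.17] roll for yaw None
```

View pics/both4.png

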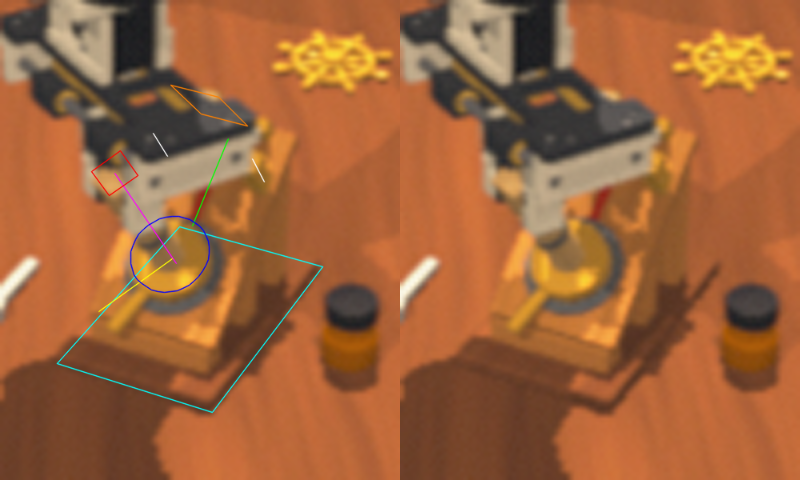

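It turns: the pin, now at about (515,325), has moved round from its starting spot. Continuing.

jog_arm --commands '[{"x":0,"y":0,"z":0,"roll":0.1},{"x":0,"y":0,"z":0,"roll":0.1},{"x":0,"y":0,"z":0,"roll":0.1},{"x":0,"y":0,"z":0,"roll":0.1}]'

```text
clock: 6.5
tool_pos: [0.4995, -0.1434, 0.1701]
orientation: [179.9, 0.3, 4.8]
force: [-20.3, -1.4, 28.7]
opening: 0.0382
```

```bash
python3 look.py 5 125 1.4
```

```text
6.5 [  5.7   9.8 -24.7   0.1 -55.8  89. ] [ 0.4995 -0.1434  0.1701] [179.89   0.34   4.77] [-20.31  -1.36  28.73] [1.32 7.69 1.07] 0.03824484051112573
tool-frame cm [ 0.27 -0.21  0.32] roll for yaw None
```

View pics/both5.png

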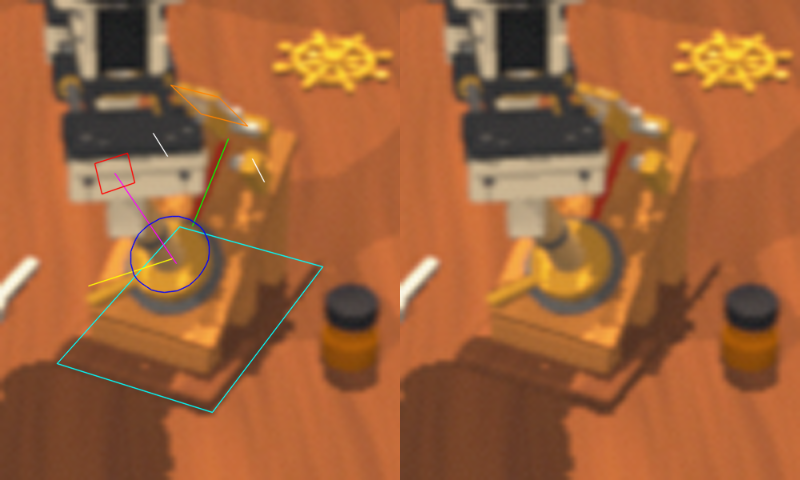

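jog_arm --commands '[{"x":-0.3,"y":0,"z":-0.5,"roll":0},{"x":0,"y":0,"z":0,"roll":0.1},{"x":0,"y":0,"z":0,"roll":0.1}]'

```text
clock: 6.9
tool_pos: [0.4981, -0.1433, 0.1729]
orientation: [179.9, 0.2, -6.7]
force: [-7.7, -3.8, 6.3]
opening: 0.0394
```

Force dropped. Continuing.

jog_arm --commands '[{"x":0,"y":0,"z":0,"roll":0.1},{"x":0,"y":0,"z":0,"roll":0.1},{"x":0,"y":0,"z":0,"roll":0.1}]'

```text
clock: 7.2
tool_pos: [0.4983, -0.1426, 0.1738]
orientation: [179.9, 0.1, -24.0]
force: [-8.9, 1.2, 11.0]
opening: 0.0408
```

```bash
python3 look.py 6 110 1.4
```

```text
7.2 [  5.8   9.4 -24.6   0.  -56.1  60.3] [ 0.4983 -0.1426  0.1738] [ 1.7993e+02  1.2000e-01 -2.3960e+01] [-8.93  1.24 10.97] [1.62 3.23 0.51] 0.04084337579949175
tool-frame cm [ 0.28 -0.29  0.7 ] roll for yaw None
```

View pics/both6.png

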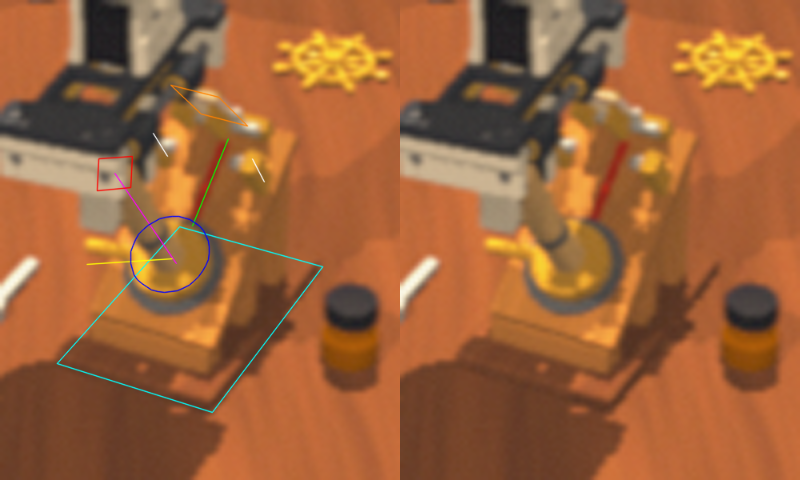

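The pin tip is now at about (490,245), roughly halfway round. Going on.

jog_arm --commands '[{"x":0,"y":0,"z":0,"roll":0.1},{"x":0,"y":0,"z":0,"roll":0.1},{"x":0,"y":0,"z":0,"roll":0.1},{"x":0,"y":0,"z":0,"roll":0.1}]'

```text
clock: 7.7
tool_pos: [0.4996, -0.143, 0.175]
orientation: [180.0, -0.1, -46.9]
force: [-8.5, -2.1, 14.9]
opening: 0.0392
```

jog_arm --commands '[{"x":0,"y":0,"z":0,"roll":0.1},{"x":0,"y":0,"z":0,"roll":0.1},{"x":0,"y":0,"z":0,"roll":0.1}]'

```text
clock: 8.0
tool_pos: [0.5, -0.144, 0.1756]
orientation: [180.0, -0.2, -64.0]
force: [-7.5, -7.9, 16.2]
opening: 0.0359
```

```bash
python3 look.py 7 55 1.4
```

```text
8.0 [  5.7   9.3 -24.5   0.2 -56.1  20.2] [ 0.5    -0.144   0.1756] [179.99  -0.19 -64.03] [-7.52 -7.9  16.21] [-2.14  2.58  0.08] 0.0359419323438474
tool-frame cm [-0.18 -0.31  0.88] roll for yaw None
```

View pics/both7.png

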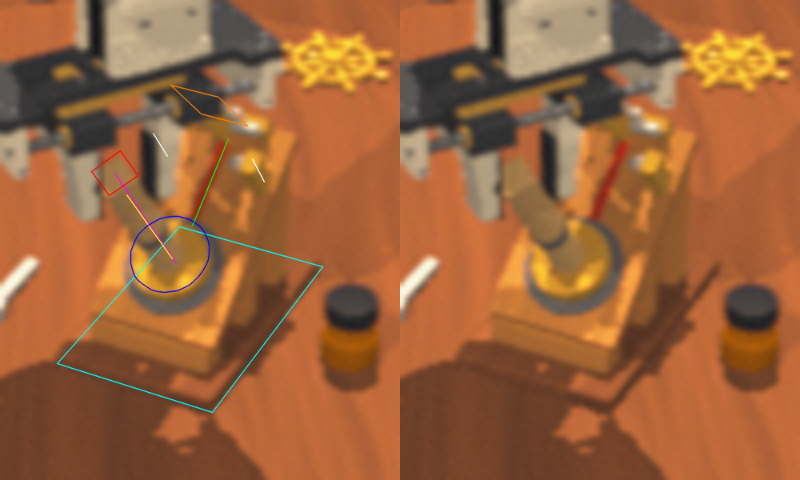

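jog_arm --commands '[{"x":0,"y":0,"z":0,"roll":0.1},{"x":0,"y":0,"z":0,"roll":0.1},{"x":0,"y":0,"z":0,"roll":0.1},{"x":0,"y":0,"z":0,"roll":0.1}]'

```text
clock: 8.5
tool_pos: [0.4997, -0.1446, 0.1756]
orientation: [-180.0, -0.2, -87.0]
force: [-7.9, -8.9, 15.5]
opening: 0.0301
```

jog_arm --commands '[{"x":0,"y":0,"z":0,"roll":0.1},{"x":0,"y":0,"z":0,"roll":0.1},{"x":0,"y":0,"z":0,"roll":0.1}]'

```text
clock: 8.8
tool_pos: [0.4999, -0.1442, 0.1751]
orientation: [-179.9, -0.2, -104.2]
force: [-5.7, -8.0, 11.9]
opening: 0.0255
```

```bash
python3 look.py 8 15 1.4
```

```text
8.8 [  5.7   9.4 -24.6   0.2 -56.  -20. ] [ 0.4999 -0.1442  0.1751] [-1.7990e+02 -1.5000e-01 -1.0418e+02] [-5.73 -7.96 11.94] [-2.87  1.78 -0.11] 0.025494349578525068
tool-frame cm [-0.35 -0.13  0.82] roll for yaw None
```

View pics/both8.png

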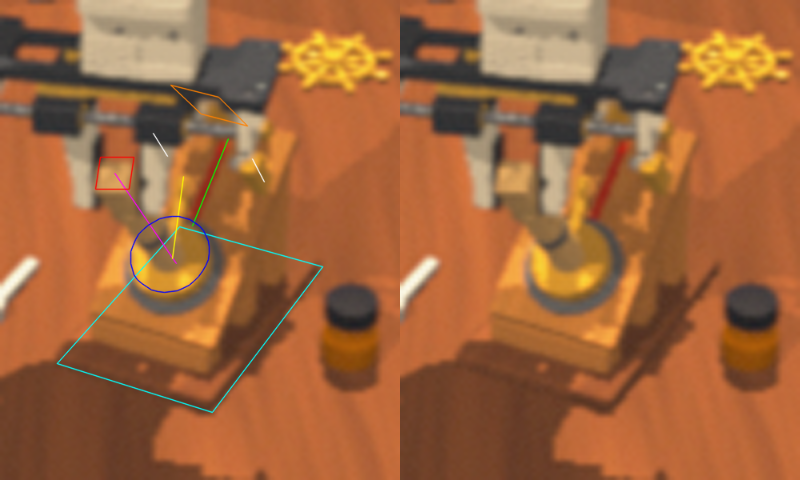

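The pin now shows at about (578,205), left of the red line, with about 15° to go.

jog_arm --commands '[{"x":0,"y":0,"z":0,"roll":0.1},{"x":0,"y":0,"z":0,"roll":0.1},{"x":0,"y":0,"z":0,"roll":0.07},{"x":0,"y":0,"z":0,"roll":0}]'

```text
clock: 9.3
tool_pos: [0.5005, -0.1437, 0.1742]
orientation: [-179.9, -0.1, -119.5]
force: [-0.7, -7.7, 2.4]
opening: 0.0217
```

```bash
python3 look.py 9 0 1.4
```

```text
9.3 [  5.7   9.4 -24.6   0.2 -55.9 -35.3] [ 0.5005 -0.1437  0.1742] [-1.7986e+02 -7.0000e-02 -1.1954e+02] [-0.71 -7.71  2.36] [-2.32  0.24  0.02] 0.021650321383083183
tool-frame cm [-0.3   0.    0.74] roll for yaw None
```

View pics/both9.png

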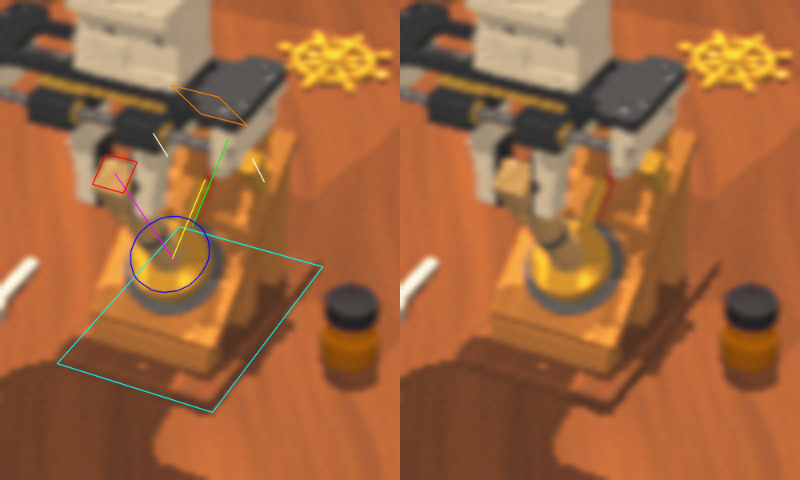

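Flats are flush (opening 21.7 mm). I'll release and back off to measure the pin against the line.

jog_arm --commands '[{"x":0,"y":0,"z":0,"roll":0},{"x":0,"y":0,"z":0,"roll":0},{"x":0,"y":0,"z":0,"roll":0},{"x":0,"y":0,"z":0,"roll":0},{"x":0,"y":0,"z":0,"roll":0},{"x":0,"y":0,"z":-3,"roll":0},{"x":0,"y":0,"z":-4,"roll":0},{"x":5,"y":0,"z":0,"roll":0},{"x":5,"y":0,"z":0,"roll":0},{"x":5,"y":0,"z":0,"roll":0},{"x":0,"y":0,"z":0,"roll":0}]' --gripper 8.0

```text
clock: 10.5
tool_pos: [0.4235, -0.2762, 0.2434]
orientation: [180.0, -0.0, -119.7]
force: [0.3, 0.8, 0.4]
opening: 0.0799
```

```bash
python3 look.py 10 0 1.4
python3 - <<'E'
import cv2
a=cv2.imread("pics/raw_side10.png");cv2.imwrite("pics/s10.png",cv2.resize(a[190:260,275:340],None,fx=8.5,fy=8.5,interpolation=cv2.INTER_CUBIC))
a=cv2.imread("pics/raw_top10.png");cv2.imwrite("pics/t10.png",cv2.resize(a[180:240,300:370],None,fx=10,fy=10,interpolation=cv2.INTER_CUBIC))
E
```

```text
10.5 [-10.8   4.5 -20.4   0.  -65.  -18.9] [ 0.4235 -0.2762  0.2434] [ 1.7998e+02 -3.0000e-02 -1.1965e+02] [0.27 0.82 0.37] [ 0.1  -0.11 -0.01] 0.07988707087966576
tool-frame cm [-15.63  -0.14   7.65] roll for yaw None
```

View pics/s10.png

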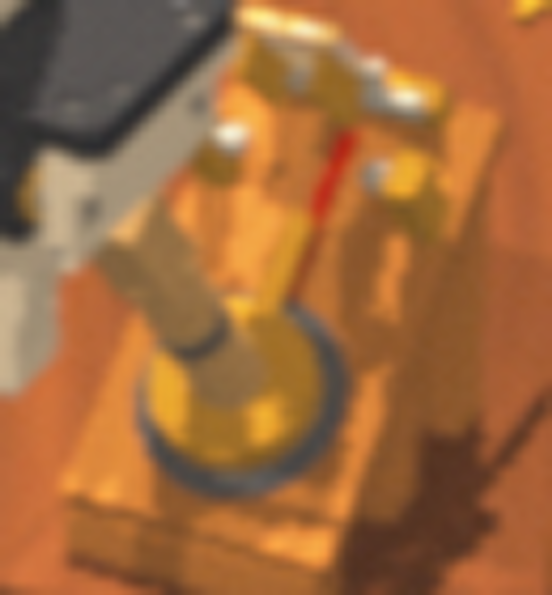

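View pics/t10.png

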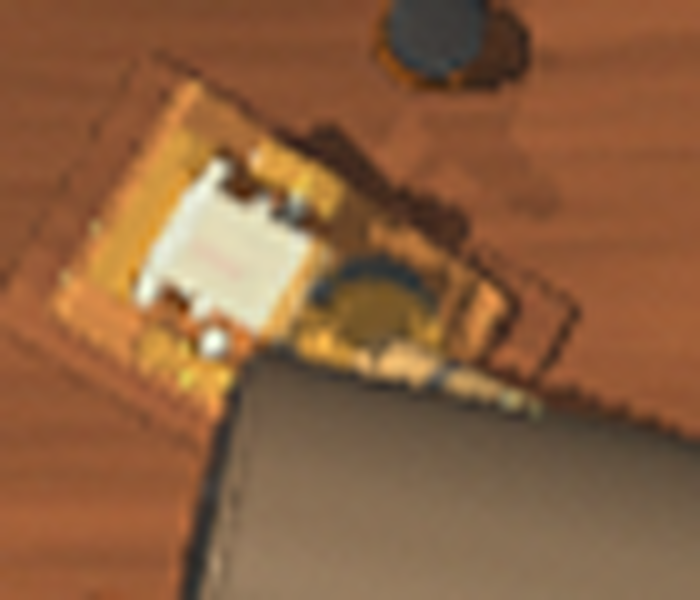

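Run:
```python
import cv2,numpy as np
from h import *
a=cv2.imread("pics/raw_side10.png")
x0,y0,x1,y1=296,200,322,230
f=24;im=cv2.resize(a[y0:y1,x0:x1],None,fx=f,fy=f,interpolation=cv2.INTER_NEAREST)
for i in range(x0,x1,5): cv2.putText(im,str(i),((i-x0)*f,10),0,.4,(255,255,255),1)
for i in range(y0,y1,5): cv2.putText(im,str(i),(0,(i-y0)*f+14),0,.4,(255,255,255),1)
im=im[:600*1]
cv2.imwrite("pics/z10.png",im)
for psi in(-6,-3,0,3,6):
    p=np.radians(psi); q=proj("side",W(POSE,np.array([S(r*np.cos(p),r*np.sin(p),.01) for r in(.03,.062)]))); print(psi,q.round(1).tolist(),((q[1]-q[0])[0]/(q[1]-q[0])[1]).round(3))
q=proj("side",W(POSE,np.array([S(.04,0,0),S(.1,0,0)]))); print("line",q.round(1).tolist(),(q[1]-q[0])[0]/(q[1]-q[0])[1])
```

```text
-6 [[307.7, 224.8], [312.9, 215.0]] -0.535
-3 [[307.2, 224.6], [311.9, 214.7]] -0.473
0 [[306.7, 224.5], [310.9, 214.4]] -0.414
3 [[306.2, 224.4], [309.8, 214.1]] -0.356
6 [[305.6, 224.3], [308.7, 213.9]] -0.3
line [[308.9, 222.7], [316.6, 204.1]] -0.412657917513585
```

View pics/z10.png

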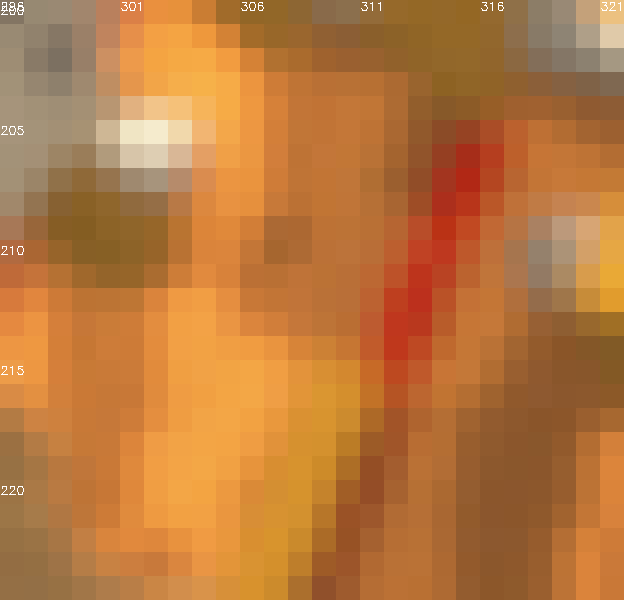

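jog_arm --commands '[{"x":5,"y":0,"z":0,"roll":0},{"x":0,"y":4.5,"z":0,"roll":0},{"x":0,"y":4.5,"z":0,"roll":0},{"x":0,"y":4.5,"z":0,"roll":0},{"x":0,"y":0,"z":0,"roll":0}]'

```text
clock: 11.1
tool_pos: [0.2806, -0.2478, 0.2434]
orientation: [-180.0, 0.1, -119.3]
force: [0.9, -1.0, 1.4]
opening: 0.0795
```

Run:
```python
import cv2,numpy as np
from plant import ctrl
from h import *
print(ctrl.get_obs()["tool_pos"])
s=ctrl.snapshot("side")["image"][:,:,::-1];t=ctrl.snapshot("top")["image"][:,:,::-1]
cv2.imwrite("pics/cs.png",s);cv2.imwrite("pics/ct.png",t)
a=s.astype(float)
red=np.clip(a[:,:,2]-1.9*a[:,:,1],0,None)
for y in range(204,216):
    w=red[y,306:320].copy(); w[w<25]=0
    if w.sum()>0: print(y,(w@np.arange(306,320)/w.sum()).round(2),w.round(0))
f=20
def z(im,x0,y0,x1,y1,out,f):
    m=cv2.resize(im[y0:y1,x0:x1],None,fx=f,fy=f,interpolation=cv2.INTER_NEAREST)
    for i in range(x0,x1,5): cv2.putText(m,str(i),((i-x0)*f,10),0,.4,(255,255,255),1)
    for i in range(y0,y1,5): cv2.putText(m,str(i),(0,(i-y0)*f+14),0,.4,(255,255,255),1)
    cv2.imwrite(out,m)
z(t,300,182,364,236,"pics/zt.png",11); z(s,278,188,338,266,"pics/zs.png",7)
print(a[212:230,302:314,1]/a[212:230,302:314,2]*100//1)
```

```text
[ 0.28058715 -0.2477526   0.24340033]
205 316.0 [ 0.  0.  0.  0.  0.  0.  0.  0.  0.  0. 25.  0.  0.  0.]
206 315.17 [ 0.  0.  0.  0.  0.  0.  0.  0. 29. 76. 56.  0.  0.  0.]
207 314.93 [  0.   0.   0.   0.   0.   0.   0.   0.  59. 102.  45.   0.   0.   0.]
208 314.5 [ 0.  0.  0.  0.  0.  0.  0.  0. 83. 84.  0.  0.  0.  0.]
209 314.07 [ 0.  0.  0.  0.  0.  0.  0. 40. 84. 52.  0.  0.  0.  0.]
210 313.54 [ 0.  0.  0.  0.  0.  0.  0. 69. 80.  0.  0.  0.  0.  0.]
211 313.13 [ 0.  0.  0.  0.  0.  0. 37. 84. 59.  0.  0.  0.  0.  0.]
212 312.81 [ 0.  0.  0.  0.  0.  0. 65. 89. 30.  0.  0.  0.  0.  0.]
213 312.48 [ 0.  0.  0.  0.  0.  0. 83. 77.  0.  0.  0.  0.  0.  0.]
214 312.39 [ 0.  0.  0.  0.  0.  0. 82. 53.  0.  0.  0.  0.  0.  0.]
215 312.0 [ 0.  0.  0.  0.  0.  0. 50.  0.  0.  0.  0.  0.  0.  0.]
[[61. 60. 61. 60. 60. 60. 60. 61. 60. 51. 34. 26.]
 [60. 60. 62. 62. 60. 60. 60. 61. 59. 48. 29. 30.]
 [60. 60. 64. 64. 63. 62. 61. 63. 60. 46. 29. 37.]
 [60. 61. 64. 66. 66. 64. 64. 66. 64. 53. 38. 46.]
 [60. 63. 65. 66. 66. 65. 65. 67. 67. 59. 46. 53.]
 [60. 64. 66. 66. 65. 64. 66. 68. 68. 61. 51. 58.]
 [62. 65. 66. 66. 64. 64. 66. 68. 66. 57. 53. 59.]
 [64. 66. 66. 65. 63. 65. 68. 68. 63. 54. 56. 60.]
 [65. 66. 67. 64. 63. 67. 68. 66. 58. 52. 59. 61.]
 [63. 65. 66. 63. 65. 68. 67. 64. 53. 55. 59. 61.]
 [60. 61. 63. 63. 65. 67. 67. 63. 53. 58. 60. 61.]
 [61. 61. 63. 64. 66. 67. 66. 58. 54. 59. 60. 60.]
 [67. 67. 66. 66. 68. 68. 65. 56. 57. 60. 60. 60.]
 [73. 74. 72. 68. 68. 69. 69. 66. 64. 62. 61. 60.]
 [72. 77. 73. 68. 68. 70. 74. 82. 79. 67. 63. 60.]
 [69. 73. 70. 68. 68. 70. 72. 79. 87. 84. 71. 63.]
 [71. 70. 68. 68. 69. 69. 70. 71. 80. 90. 86. 70.]
 [74. 71. 70. 69. 69. 69. 69. 69. 72. 79. 90. 78.]]
```

View pics/zt.png

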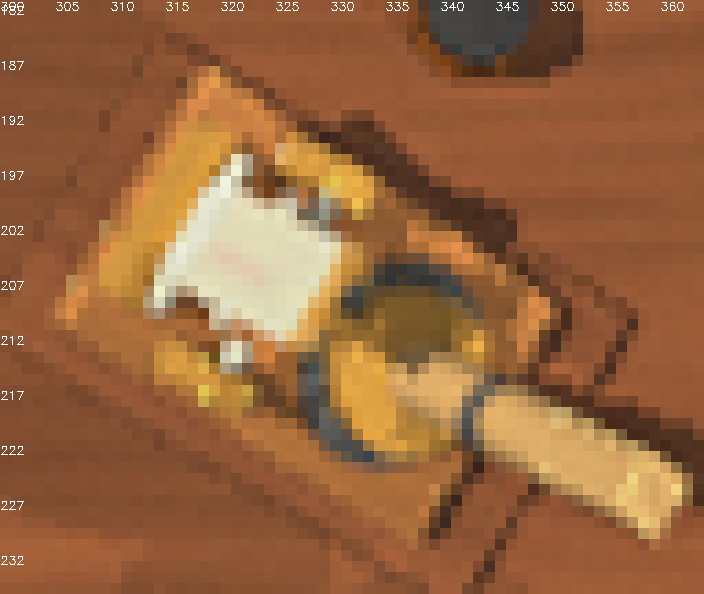

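View pics/zs.png

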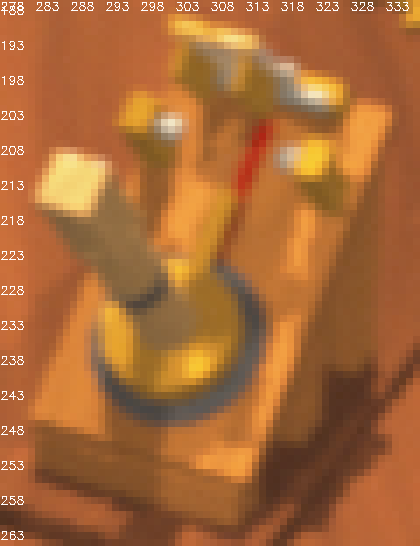

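```bash
cat > plan.py <<'E'
from h import *
def tcp(th,over=0):
    sh=np.interp(th,[.4,1.0],[-.005,.009])
    p=S(.105-.057*np.cos(th)+.005*np.sin(th),0,.02+.057*np.sin(th)+.005*np.cos(th))
    a=th-np.radians(35)       # face rises toward -x with slope tan(a)
    cx=p[0]+sh
    z=max(p[2]-np.tan(a)*(cx+e-p[0]) for e in(-.0095,.0095))
    return np.array([cx,0,z+.019-over])
if __name__=="__main__":
    from plant import ctrl
    o=ctrl.get_obs()
    prev=None
    for th in(1.5,1.4,1.3,1.1,.9,.7,.6,.5,.4,.3,.2,.1,0,-.03):
        t=tcp(th); w=W(POSE,t)[0]; print(th,(t*1000).round(1),w.round(4),"" if prev is None else ("step x,z(down) mm",((t-prev)*1000).round(1)[[0,2]])); prev=t
    w=W(POSE,np.array([.075,0,.265]))[0]; print(w); delta(o,w,-119.8)
E
python3 plan.py
```

```text
1.5 [ 51.5   0.  205.6] [ 0.564  -0.0327  0.2056] 
1.4 [ 46.9   0.  202.1] [ 0.5618 -0.0366  0.2021] ('step x,z(down) mm', array([-4.6, -3.5]))
1.3 [ 42.7   0.  198.1] [ 0.5597 -0.0403  0.1981] ('step x,z(down) mm', array([-4.2, -4. ]))
1.1 [ 35.6   0.  189.1] [ 0.5561 -0.0465  0.1891] ('step x,z(down) mm', array([-7.2, -9.1]))
0.9 [ 28.    0.  179.5] [ 0.5523 -0.0531  0.1795] ('step x,z(down) mm', array([-7.6, -9.6]))
0.7 [ 20.2   0.  168.3] [ 0.5485 -0.0598  0.1683] ('step x,z(down) mm', array([ -7.8, -11.2]))
0.6 [ 17.2   0.  162.1] [ 0.547  -0.0625  0.1621] ('step x,z(down) mm', array([-3.1, -6.2]))
0.5 [ 14.7   0.  157. ] [ 0.5457 -0.0646  0.157 ] ('step x,z(down) mm', array([-2.5, -5.1]))
0.4 [ 12.8   0.  151.5] [ 0.5448 -0.0663  0.1515] ('step x,z(down) mm', array([-1.9, -5.5]))
0.3 [ 13.7   0.  146.4] [ 0.5453 -0.0655  0.1464] ('step x,z(down) mm', array([ 1. , -5.2]))
0.2 [ 15.3   0.  141.4] [ 0.546  -0.0641  0.1414] ('step x,z(down) mm', array([ 1.5, -5. ]))
0.1 [ 17.4   0.  136.6] [ 0.5471 -0.0623  0.1366] ('step x,z(down) mm', array([ 2.1, -4.8]))
0 [ 20.    0.  132.2] [ 0.5484 -0.06    0.1322] ('step x,z(down) mm', array([ 2.6, -4.5]))
-0.03 [ 20.9   0.  130.9] [ 0.5488 -0.0593  0.1309] ('step x,z(down) mm', array([ 0.9, -1.3]))
[ 0.57569536 -0.01228746  0.265     ]
tool-frame cm [-34.91 -13.82  -2.02] roll for yaw 0.009
```

jog_arm --commands '[{"x":0,"y":0,"z":-2,"roll":0},{"x":-4.4,"y":-1.7,"z":0,"roll":0},{"x":-4.4,"y":-1.7,"z":0,"roll":0},{"x":-4.4,"y":-1.7,"z":0,"roll":0},{"x":-4.4,"y":-1.7,"z":0,"roll":0},{"x":-4.4,"y":-1.7,"z":0,"roll":0},{"x":-4.4,"y":-1.7,"z":0,"roll":0},{"x":-4.4,"y":-1.7,"z":0,"roll":0},{"x":-4.1,"y":-1.9,"z":0,"roll":0},{"x":0,"y":0,"z":0,"roll":0},{"x":0,"y":0,"z":0,"roll":0}]' --gripper 0

```text
clock: 12.3
tool_pos: [0.577, -0.0121, 0.2614]
orientation: [179.9, -0.1, -119.3]
force: [0.4, -0.4, 0.1]
opening: 0.0015
```

```bash
cat > d.py <<'E'
import sys
from plan import *
from plant import ctrl
o=ctrl.get_obs(); print(o["clock"],o["tool_pos"].round(4),o["force"].round(1),o["opening"].round(4))
for a in sys.argv[1:]: print(a,end=" "); delta(o,W(POSE,tcp(float(a)))[0],-119.8)
E
python3 d.py 1.5 1.3; python3 look.py 11 0 1.4
```

```text
12.3 [ 18.2  10.9 -10.5   0.  -68.8 -47.5] [ 0.577  -0.0121  0.2614] [ 1.7989e+02 -1.3000e-01 -1.1927e+02] [ 0.38 -0.36  0.1 ] [ 0.08 -0.05  0.01] 0.0015345619890077624
tool-frame cm [14.9   0.22  9.49] roll for yaw NoneTraceback (most recent call last):
  File "d.py", line 4, in <module>
    o=ctrl.get_obs(); print(o["clock"],o["tool_pos"].round(4),o["force"].round(1),o["opening"].round(4))
                                                                                  ^^^^^^^^^^^^^^^^^^
AttributeError: 'float' object has no attribute 'round'
```

View pics/both11.png

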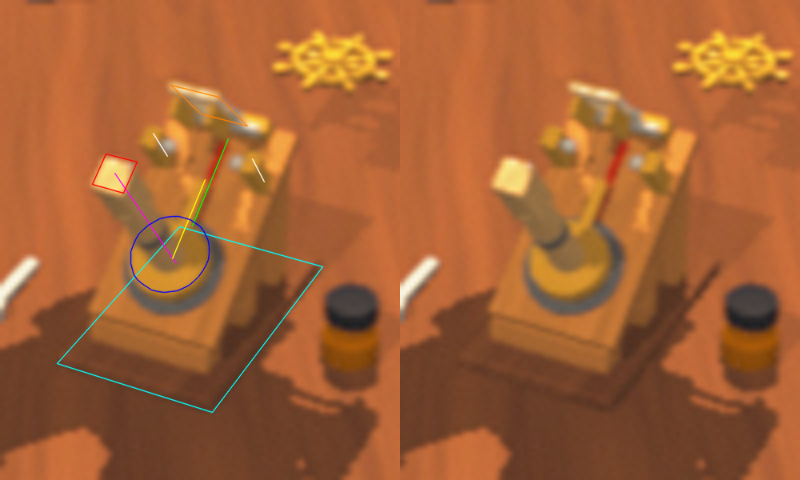

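```bash
sed -i 's/,o\["opening"\].round(4))/,o["opening"])/' d.py; python3 d.py 1.5 1.3
```

```text
12.4 [ 0.5757 -0.0134  0.2626] [ 0.8 -0.5 -0.7] 0.0006654214348658951
1.5 tool-frame cm [2.25 0.07 5.69] roll for yaw 0.008
1.3 tool-frame cm [3.12 0.08 6.45] roll for yaw 0.008
```

jog_arm --commands '[{"x":0,"y":0,"z":2.5,"roll":0.008},{"x":0.5,"y":0.07,"z":2.5,"roll":0},{"x":1.2,"y":0,"z":0.4,"roll":0},{"x":0.6,"y":0,"z":0.3,"roll":0},{"x":0.8,"y":0,"z":0.75,"roll":0},{"x":0,"y":0,"z":0,"roll":0}]'

```text
clock: 13.0
tool_pos: [0.5592, -0.0413, 0.1993]
orientation: [-180.0, 0.0, -119.9]
force: [-0.1, -0.3, -0.3]
opening: 0.0004
```

```bash
python3 d.py 1.3 1.1; python3 look.py 12 0 1.3
```

```text
13.0 [ 0.5592 -0.0413  0.1993] [-0.1 -0.3 -0.3] 0.00038918231031899794
1.3 tool-frame cm [-0.11  0.01  0.12] roll for yaw -0.002
1.1 tool-frame cm [0.6  0.01 1.02] roll for yaw -0.002
13.0 [ 15.8  11.8 -17.8   0.  -60.3 -45.7] [ 0.5592 -0.0413  0.1993] [-1.7996e+02  4.0000e-02 -1.1991e+02] [-0.11 -0.28 -0.29] [ 0.1  -0.09  0.01] 0.00038918231031899794
tool-frame cm [11.5  -0.02  3.24] roll for yaw None
```

View pics/both12.png

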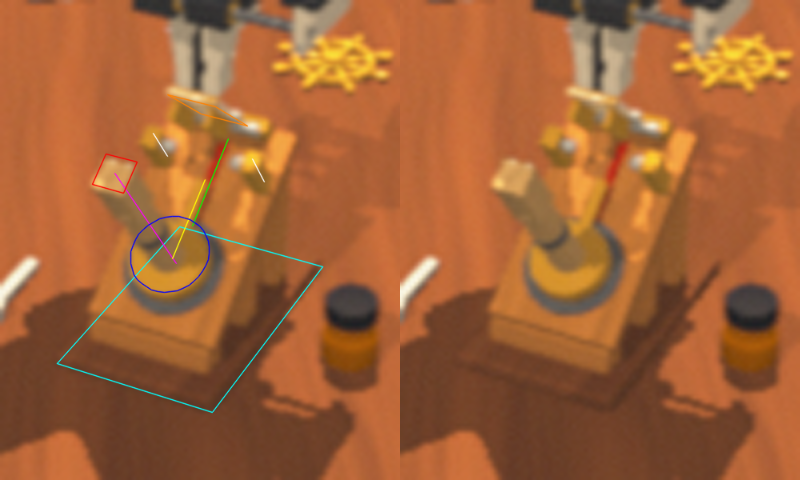

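The closed fingertips at about (600,85) sit behind the cover's brass edge at (595,95), on its outer face. Following the arc down.

jog_arm --commands '[{"x":0.3,"y":0,"z":0.5,"roll":0},{"x":0.3,"y":0,"z":0.5,"roll":0},{"x":0.38,"y":0,"z":0.48,"roll":0},{"x":0.38,"y":0,"z":0.48,"roll":0},{"x":0.39,"y":0,"z":0.56,"roll":0},{"x":0.39,"y":0,"z":0.56,"roll":0},{"x":0.31,"y":0,"z":0.62,"roll":0},{"x":0,"y":0,"z":0,"roll":0}]'

```text
clock: 13.9
tool_pos: [0.5467, -0.0621, 0.1609]
orientation: [179.9, -0.1, -119.9]
force: [-0.2, 0.2, 1.4]
opening: 0.0004
```

```bash
python3 d.py 0.6 0.5 0.4; python3 look.py 13 0 0.6
```

```text
13.9 [ 0.5467 -0.0621  0.1609] [-0.2  0.2  1.4] 0.0004051768180113176
0.6 tool-frame cm [ 0.02 -0.04 -0.12] roll for yaw -0.001
0.5 tool-frame cm [ 0.27 -0.04  0.39] roll for yaw -0.001
0.4 tool-frame cm [ 0.46 -0.05  0.94] roll for yaw -0.001
13.9 [ 13.9  13.  -21.8   0.  -55.3 -43.8] [ 0.5467 -0.0621  0.1609] [ 1.7994e+02 -6.0000e-02 -1.1988e+02] [-0.2   0.17  1.4 ] [ 0.01 -0.1  -0.01] 0.0004051768180113176
tool-frame cm [ 9.08 -0.06 -0.58] roll for yaw None
```

View pics/both13.png

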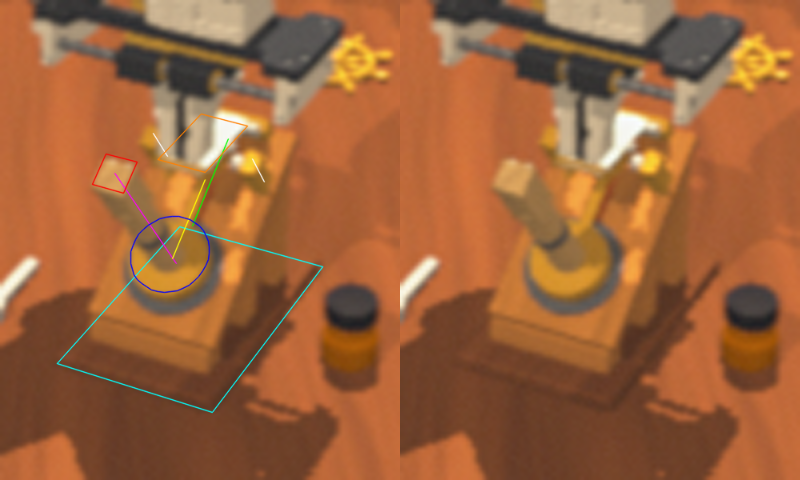

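The cover follows as planned, at about 0.6 rad with its edge at (590,170). Continuing down through the catch.

jog_arm --commands '[{"x":0.27,"y":0,"z":0.4,"roll":0},{"x":0.2,"y":0,"z":0.5,"roll":0},{"x":0,"y":0,"z":0.3,"roll":0}]'

```text
clock: 14.3
tool_pos: [0.5458, -0.0656, 0.1504]
orientation: [-179.9, 0.1, -119.8]
force: [-1.3, 3.3, 14.6]
opening: 0.0001
```

jog_arm --commands '[{"x":-0.05,"y":0,"z":0.3,"roll":0},{"x":-0.1,"y":0,"z":0.3,"roll":0},{"x":-0.1,"y":0,"z":0.3,"roll":0}]'

```text
clock: 14.6
tool_pos: [0.5467, -0.0637, 0.1416]
orientation: [-179.9, 0.0, -119.8]
force: [-1.5, 0.5, 8.6]
opening: 0.0006
```

```bash
python3 d.py 0.3 0.2 0.1 0
```

```text
14.6 [ 0.5467 -0.0637  0.1416] [-1.5  0.5  8.6] 0.0005820611305678348
0.3 tool-frame cm [ 0.22  0.04 -0.47] roll for yaw -0.001
0.2 tool-frame cm [0.07 0.04 0.02] roll for yaw -0.001
0.1 tool-frame cm [-0.14  0.04  0.5 ] roll for yaw -0.001
0 tool-frame cm [-0.4   0.04  0.95] roll for yaw -0.001
```

jog_arm --commands '[{"x":-0.14,"y":0,"z":0.3,"roll":0},{"x":-0.13,"y":0,"z":0.3,"roll":0},{"x":-0.1,"y":0,"z":0.25,"roll":0}]'

```text
clock: 14.9
tool_pos: [0.5478, -0.0605, 0.132]
orientation: [180.0, -0.1, -119.8]
force: [-3.9, -0.5, 10.5]
opening: 0.0003
```

```bash
python3 d.py 0.1 0; python3 look.py 14 0 0
```

```text
14.9 [ 0.5478 -0.0605  0.132 ] [-3.9 -0.5 10.5] 0.0003307195802340586
0.1 tool-frame cm [ 0.2  -0.03 -0.46] roll for yaw -0.001
0 tool-frame cm [-0.07 -0.03 -0.02] roll for yaw -0.001
14.9 [ 14.1  14.9 -23.7   0.  -51.5 -43.9] [ 0.5478 -0.0605  0.132 ] [ 1.7996e+02 -6.0000e-02 -1.1984e+02] [-3.87 -0.48 10.48] [-0.15  1.2   0.03] 0.0003307195802340586
tool-frame cm [ 9.28 -0.04 -3.48] roll for yaw None
```

View pics/both14.png

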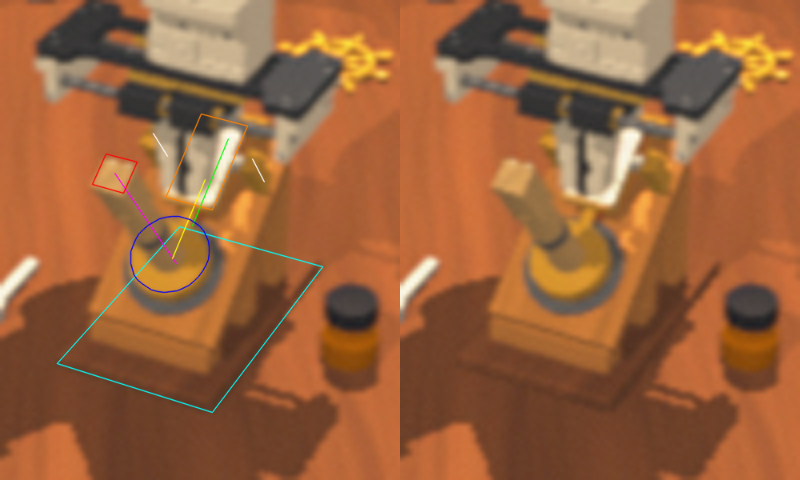

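The cover overlay at 0 rad matches. I'll press slightly more in small steps to seat it fully.

jog_arm --commands '[{"x":0,"y":0,"z":0.1,"roll":0},{"x":0,"y":0,"z":0.05,"roll":0}]'

```text
clock: 15.2
tool_pos: [0.548, -0.0605, 0.1316]
orientation: [-180.0, -0.0, -119.8]
force: [-3.8, 1.7, 13.6]
opening: 0.0007
```

jog_arm --commands '[{"x":0,"y":0,"z":0.1,"roll":0},{"x":0,"y":0,"z":0,"roll":0}]'

```text
clock: 15.4
tool_pos: [0.5481, -0.0604, 0.1312]
orientation: [-180.0, -0.0, -119.8]
force: [-6.7, 2.4, 16.9]
opening: 0.0005
```

Fully stopped: the command goes down while the tool stays put and the force rises. Lifting straight up and backing away.

jog_arm --commands '[{"x":0,"y":0,"z":-0.5,"roll":0},{"x":0,"y":0,"z":-1.5,"roll":0},{"x":0,"y":0,"z":-3,"roll":0},{"x":0,"y":0,"z":-3,"roll":0},{"x":0,"y":0,"z":-4,"roll":0},{"x":-4,"y":0,"z":-1,"roll":0},{"x":-5,"y":0,"z":0,"roll":0},{"x":-5,"y":0,"z":0,"roll":0},{"x":-5,"y":0,"z":0,"roll":0},{"x":-5,"y":0,"z":0,"roll":0},{"x":-5,"y":0,"z":0,"roll":0},{"x":0,"y":0,"z":0,"roll":0}]'

```text
clock: 16.6
tool_pos: [0.6939, 0.1962, 0.2563]
orientation: [179.9, -0.1, -119.7]
force: [0.7, -0.3, -0.9]
opening: 0.0002
```

```bash
python3 look.py 15 0 0
python3 - <<'E'
import cv2
import numpy as np
a=cv2.imread("pics/raw_side15.png")[185:245,280:340];b=cv2.imread("pics/raw_top15.png")[182:240,300:360]
cv2.imwrite("pics/fin.png",np.hstack([cv2.resize(a,(400,400),interpolation=cv2.INTER_CUBIC),cv2.resize(b,(400,400),interpolation=cv2.INTER_CUBIC)]))
E
```

```text
16.6 [ 31.2  24.7   8.4  -0.  -73.9 -60.8] [0.6939 0.1962 0.2563] [ 1.7990e+02 -1.3000e-01 -1.1965e+02] [ 0.7  -0.32 -0.94] [ 0.05 -0.09  0.05] 0.0001595665200521573
tool-frame cm [ 3.879e+01 -2.000e-02  9.040e+00] roll for yaw None
```

View pics/both15.png

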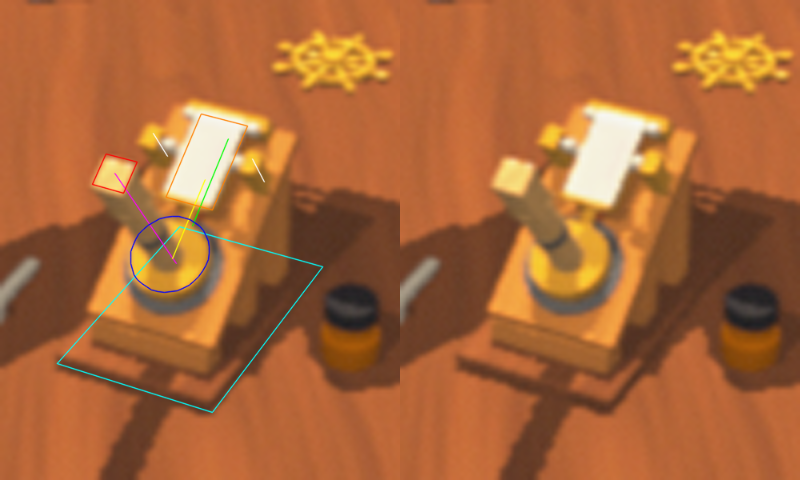

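View pics/fin.png

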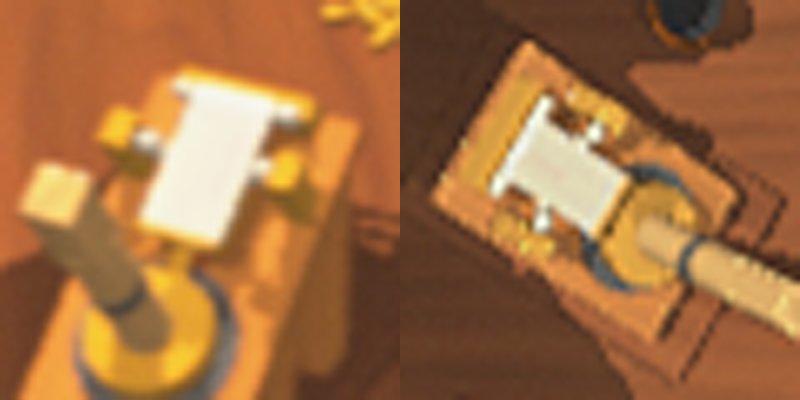

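View pics/raw_top15.png

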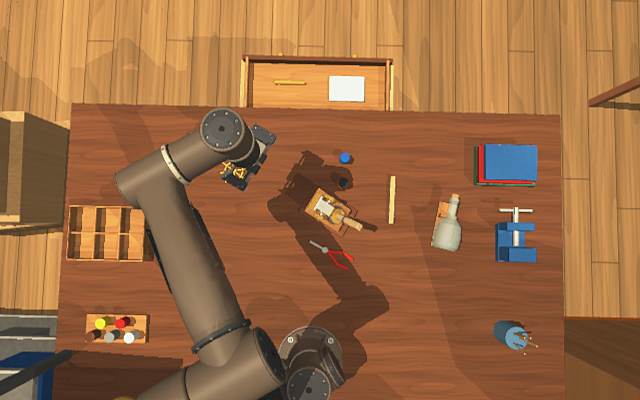

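The cover stays shut after release, matching the 0 rad overlay. The pin's root shows on the cover's midline, and the bystanders haven't moved. Handing in.

```bash
python3 -c "
from plant import ctrl
print(ctrl.close_job(), ctrl.get_obs()['clock'])"
```

```text
the job is handed in; nothing more can be done
the job is handed in; nothing more can be done
```

The mast is turned so its pin points uphill along the red line, and the cover is shut over it and held by the catch. I handed the job in at about 17 s of the 56 s limit.

**What I did:** I gripped the square head with the tool vertical, because the jog moves cannot tilt it. I turned it about 171° in one grip until the jaws lay flush on the head (21.7 mm opening). Then I let go, checked the pin against the line, and pressed the cover down with closed fingertips through the catch. The last press was about 17 N, and I then backed away.

**Last checks:**
- **Pin:** it was parallel to the red line within about 1–2°. That check was made before the cover was shut. Afterwards only the pin's root can be seen, and it sits on the cover's midline.
- **Cover:** about 1 s after release it was still shut, and its outline matched the fully shut position in the side camera view.
- **Other things:** none appear to have moved, though the arm blocks part of the top view over the ship's wheel. The wheel shows in its place in the side view.
- **Forces:** the highest wrist force reading I saw was about 35 N, while turning the mast.

**Failed or disagreed:** My first set of move calls was refused because each row needed all four fields. Nothing moved. My fitted stand position was about 1 mm off the red line in the side view, which was too little to affect the job.

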